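Snap a circuit board into its housing with a pusher

ROBOT

A 7-joint arm with a two-finger parallel gripper is mounted at the origin on the work surface. World frame = base frame: x ahead of the robot, y to its left, z up, the work surface at z = 0. Lengths are in m, angles in rad, forces in N, time in s.
With the tool pointing down it reaches from about 0.4 to 0.85 m from the base axis. Payload 10.4 kg.
Tool frame: the origin (TCP) lies midway between the tips of the shut fingers; the grasp point (between the pads) lies 19 mm behind it (manip.hold_point_z is the distance from the TCP to the grasp point, in m); z points along the fingers, y is the line along which they close (so a half turn about z gives the same grasp; the last joint's range is limited). The gripper opens to 85 mm and grips with 20 to 120 N. Pads are 22 mm wide; open, the fingers measure 114 mm over their backs; the gripper's body (76 mm by 85 mm) begins 54 mm behind the grasp point. The pads swing forward as they close: fully open they stand 13 mm farther back than shut.
Start: joints at [1.099, 0.332, -0.065, 1.46, 0.022, 1.35, -0.088], TCP at [0.271, -0.563, 0.21] pointing down, gripper open.
Joint ranges: [-2.6, 2.6], [-0.5, 2.12], [-1.47, 1.34], [0.16, 2.42], [-1.27, 4.41], [0.06, 2.06], [-2.6, 2.6]. Speed limits (rad/s): [2.22, 2.22, 2.79, 2.79, 3.14, 3.14, 3.14].

INTERFACE

Orientations are given as a unit quaternion [x, y, z, w].
In Python, from workcell import manip, eyes, job gives the robot as it stands.
- The arm moves only by the shell command python3 -m crank 'ROWS' [FORCE]. ROWS is JSON, a list that holds one entry, the list of rows, each a list of 7 numbers: the finger opening in cm, from 0 to 8.54, then the shift along the world's x, y, z in cm, then the turn, a rotation vector about the world's x, y, z in degrees. In form: [[[hand, x, y, z, ax, ay, az], ...]]. A call has 1 to 20 rows; each row shifts and turns the commanded pose from where the row before left it; what a row does not reach is not made up. A row lasts 1/8 s, in which the tool goes at most 62.5 mm and 10.7 degrees, less where a joint would pass 70% of its speed; a pose out of reach is approached as far as the arm can. A call with a gripper value outside its range is refused whole. The fingers move at their own pace and stop on an object; FORCE is the grip in N (left out, the last holds). Time passes only in rows, so rows that do not move let the fingers close. It gives the time, the measured TCP pose, the force, the opening and the grip force at its end, in the units of the state.
- manip.get_obs(): the state, without advancing time (a new reading comes with each control period).
- eyes.camera(name): name is "scene" or "top"; returns (picture, depth): 420x560x3 uint8, red, green, blue; 420x560 float32, m along the optical axis (not along the pixel's ray), 0 where there is no reading.
- eyes.camera_params(name): a dict with "fx", "fy", "cx", "cy" (pixels), "world_from_camera" (4x4, takes a point from camera to world coordinates). Camera axes: x right, y down, z forward; pixel columns grow to the right and rows downward; lengths in m; the calibration is good to about 2 mm. A picture is of the moment at which its call begins. camera_params takes no time and is no camera call.
- job.hand_in(): hands the job in; it is judged then, once.
The state is a dict: "clock": time; "joint_pos": joint angles; "joint_velocities": joint speeds; "tau": joint torques, N m; "position": TCP position; "ee_rot": TCP orientation; "ft_force": force on the tool from outside, world axes, zero at the start; "torque": the same for the moment, N m; "grip_width": opening from 0.0 (shut) to 1.0 (fully open); "grasp_force": force on a finger pad.
Only numpy, scipy, OpenCV 4.12 (cv2) and the standard library are available. Lean on these libraries where they do the work, as an engineer would, in place of code of your own. Each camera call takes 0.05 s, during which the arm holds its last target. There are 200 camera calls.

TASK

The green circuit board is lying loose in the mouth of the grey housing's recess. Take the pusher out of its stand and use its stem to press straight down on the bare middle of the board until it is fully home and both inner catches have snapped in over it, at whatever depth that is in this housing, never pressing harder than 30 N and never touching the board with the gripper; then put the pusher back in its stand, upright and fully down. Leave everything else on the bench where it is.

Things in the scene. Friction and masses are not known exactly. Their poses are not given: they have to be found in the camera images.
- housing: Deep grey plastic housing fixed to the bench, 92 (its x) x 66 (its y) x 39 mm high, open recess 67 x 49 mm in its top, walls upright. Origin: centre of the underside, z up. Inside, out of sight under the board, four rigid corner posts carry the board when it is home. They stand at a different height in each housing: the board's top face, when home, is 12 to 24 mm above the underside.
- board_top (a point): Centre of the top face of the loose green board, 64 (its x) x 46 x 3 mm, 30 g, axes as the housing's. It starts level, 3 to 5 mm below the rim, lying on two light clips in the long sides that let it by at about 3 N. Its middle 28 x 28 mm is bare: press there; parts up to 6 mm tall stand nearer the edges. It then slides down to the catches and posts, 11 to 23 mm below its start.
- catch_a (a joint): Hidden black sprung catch at the middle of the housing's +x (short) end, leaning 2.5 mm in over the board's edge. Value: outward movement, m: 0 sprung in, 0.0025 while forced out. Pressed at its middle, the board needs a force rising to 8 to 13 N over 4 mm, then 3 to 7 N for 4 mm more; then the catches snap in over it, the force drops to nothing, and within 0.5 mm it bears hard on the posts.
- catch_b (a joint): The same for the catch at the housing's -x end.
- seat_pin (a joint): Small sprung pin (under 1 N) between the posts, under the middle of the board, that feels the board arrive. Value: how far it is pushed down, m: 0 free, 0.0021 to 0.0025 when the board is home.
- pusher_grip (a point): Centre of the pusher's square wooden handle, 24 x 24 x 46 mm tall, axes square to its sides, z up the tool. Under the handle: white round collar 40 mm across, 6 mm thick, then a round stem 18 mm across, 60 mm long, flat end. 80 to 150 g. This point is 89 mm above the stem's end and 23 mm above the collar's top. Gripped close over the collar, the collar bears on the finger ends under load.
- pusher_tip (a point): Centre of the flat lower end of the pusher's stem; z points up the tool.
- stand: Dark steel block fixed to the bench, 66 x 66 x 64 mm high, with an upright 23 mm square hole right through its centre for the pusher's stem. Origin: centre of the underside; z up. With the pusher fully down, its collar rests on the block's top and the stem's end is 4 mm above the bench.
- spool: Bystander: solder spool, 56 mm across, 36 mm tall; origin centre of underside.
- driver: Bystander: screwdriver, 150 mm, lying on the bench between the two task places, near the robot.
- tape: Bystander: beige tape roll 72 mm across, 18 mm tall.
- jar: Bystander: small amber jar, 48 mm across, 50 mm tall.
- heatsink: Bystander: finned aluminium heat sink, 40 x 40 x 25 mm.
- meter: Bystander: hand meter lying flat, 150 x 75 x 40 mm.
- brush: Bystander: cleaning brush, 160 mm, lying flat.
Mind the look-alikes: they are no part of the job. What is shaped like the part that bears pusher_grip but purple is not meant.

How it is judged:
By the outcome, as a careful person would: the job done as asked, in the order asked, and still so for the second after the job is handed in, with the robot touching nothing.
It also fails if it takes over 48 s, if anything falls off the work surface, if the arm or the gripper's body presses on something with over 40 N, if the wrist force passes 120 N, or if a joint passes its speed limit or range.

## Working session

There is one attempt and no reset: what is moved stays moved. The work goes in short steps, Python scripts to look and compute and a shell command to move; the robot and the scene stay as the last step left them, time stands still between calls to the robot, and variables do not carry over. Pictures are saved under pics/ and viewed, at most 10 in all, crops included, and the job is handed in when it is done.

```bash
mkdir -p pics; ls; python3 - <<'E'
from workcell import manip, eyes, job
import cv2,numpy as np
for n in("scene","top"):
    p,d=eyes.camera(n); np.savez(f"{n}0.npz",p=p,d=d); cv2.imwrite(f"pics/{n}0.png",p[:,:,::-1])
    c=eyes.camera_params(n); print(n,c["fx"],c["cx"],c["cy"],np.round(c["world_from_camera"],3).tolist())
o=manip.get_obs();print(o, manip.hold_point_z)
E
```

```text
pics
scene 434.66883553081016 279.6212258735143 213.16058345662216 [[-0.83, 0.444, -0.338, 0.911], [0.558, 0.657, -0.507, 0.546], [-0.003, -0.609, -0.793, 0.912], [0.0, 0.0, 0.0, 1.0]]
top 487.49959789419165 275.05402249602315 215.81990940682277 [[0.019, -0.991, 0.136, 0.398], [-1.0, -0.019, -0.004, 0.013], [0.006, -0.135, -0.991, 1.393], [0.0, 0.0, 0.0, 1.0]]
{'clock': 0.1, 'joint_pos': array([ 1.09938508,  0.33280963, -0.0647157 ,  1.46086073,  0.0216066 ,
        1.34990423, -0.0884871 ]), 'joint_velocities': array([-2.57372832e-04, -2.12680772e-03,  7.82215784e-04, -2.73932225e-03,
       -9.74648212e-04,  7.19647958e-04, -7.25909496e-05]), 'tau': array([ 2.66347197e-03, -6.26745987e+01,  4.97879635e-02, -3.92426455e+01,
        1.60565274e-02,  7.01076526e-03,  7.48440857e-05]), 'position': array([ 0.27102744, -0.56277062,  0.20939334]), 'ee_rot': array([ 9.74920948e-01,  2.22550514e-01, -1.72095968e-04, -6.19604380e-04]), 'ft_force': array([-0.70625273,  0.31643028, -0.55424812]), 'torque': array([ 0.0075524 , -0.00508455, -0.03248942]), 'grasp_force': 0.0, 'grip_width': 0.9946784910119723} 0.0187
```

View pics/top0.png

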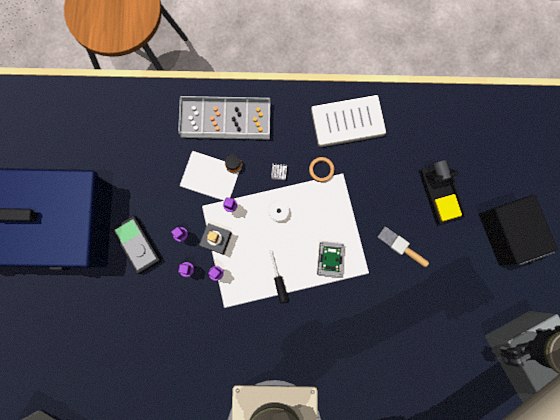

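View pics/scene0.png

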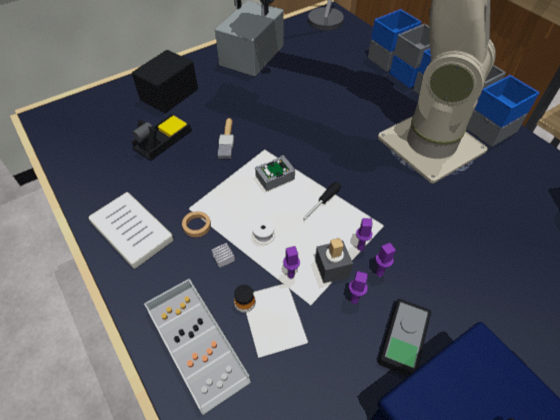

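Top view: the tan-handled pusher is in the dark stand at (214,237). The purple look-alikes are at (230,204), (179,234), (186,269) and (215,273); only the wooden one fits the description. The housing with the green board is at (331,259), and the driver lies between at (278,275). Next I'll measure and confirm with a crop.

```bash
cat > h.py <<'E'
import numpy as np,cv2
from workcell import eyes,manip
def ray(n,uv,z):
    c=eyes.camera_params(n);T=c["world_from_camera"]
    d=T[:3,:3]@np.array([(uv[0]-c["cx"])/c["fx"],(uv[1]-c["cy"])/c["fy"],1]);o=T[:3,3]
    return o+d*(z-o[2])/d[2]
def cloud(n,d):
    c=eyes.camera_params(n);T=c["world_from_camera"]
    v,u=np.mgrid[:420,:560]
    P=np.stack([(u-c["cx"])/c["fx"]*d,(v-c["cy"])/c["fy"]*d,d],-1)
    return P@T[:3,:3].T+T[:3,3]
E
python3 - <<'E'
from h import *
for n,bx in(("top",{"push":(195,215,235,260),"hous":(305,230,360,290)}),("scene",{"push":(305,225,365,290),"hous":(245,145,305,200)})):
    f=np.load(n+"0.npz");p,d=f["p"],f["d"];P=cloud(n,d);hsv=cv2.cvtColor(p,cv2.COLOR_RGB2HSV)
    cr=[]
    for k,(a,b,c,e) in bx.items():
        cr.append(cv2.resize(p[b:e,a:c,::-1],(390,420),interpolation=cv2.INTER_NEAREST))
        m=np.zeros((420,560),bool);m[b:e,a:c]=1
        for nm,z0,z1,zz in((("handle",.108,.125,.116),("collar",.066,.076,.07),("stand",.058,.067,.064)) if k=="push" else (("rim",.0365,.045,.039),)):
            q=m&(P[...,2]>z0)&(P[...,2]<z1)
            if nm=="rim": q&=hsv[...,1]<70
            v,u=np.nonzero(q)
            if len(u)<5: print(n,nm,len(u));continue
            W=np.array([ray(n,(x,y),zz)[:2] for x,y in zip(u,v)]).astype(np.float32)
            r=cv2.minAreaRect(W*1000)
            print(n,nm,len(u),"z",np.median(P[q][:,2]).round(4),"rect",np.round(r[0],1),np.round(r[1],1),round(r[2],1),"mean",(W.mean(0)*1000).round(1))
        if k=="hous":
            g=m&(hsv[...,0]>45)&(hsv[...,0]<90)&(hsv[...,1]>120);print("board z",np.percentile(P[g][:,2],[10,25,50,75,90]).round(4))
    cv2.imwrite(f"pics/crop_{n}.png",np.hstack(cr))
E
```

```text
top handle 81 z 0.1148 rect [516.5 172.5] [23.6 23.2] 72.7 mean [516.5 172.5]
top collar 134 z 0.0681 rect [516.5 171.3] [65.  65.6] 71.1 mean [515.  170.5]
top stand 377 z 0.0632 rect [516.8 171.7] [66.4 65.9] 71.6 mean [516.8 170.8]
top rim 305 z 0.0391 rect [ 467.5 -149.4] [66.  91.5] 85.4 mean [ 467.7 -149.8]
board z [0.0303 0.0322 0.0344 0.0367 0.0389]
scene handle 221 z 0.1133 rect [509.3 203.6] [148.7  74.4] 49.4 mean [519.2 217.5]
scene collar 213 z 0.0687 rect [503.6 187.1] [164.6 100.8] 49.4 mean [505.5 185. ]
scene stand 512 z 0.0641 rect [493.7 207.8] [140.2 128.2] 82.3 mean [513.5 181. ]
scene rim 324 z 0.0392 rect [ 465.6 -147.8] [68.8 93.4] 86.0 mean [ 466.8 -147.2]
board z [0.033  0.0338 0.0353 0.0365 0.0375]
```

View pics/crop_top.png

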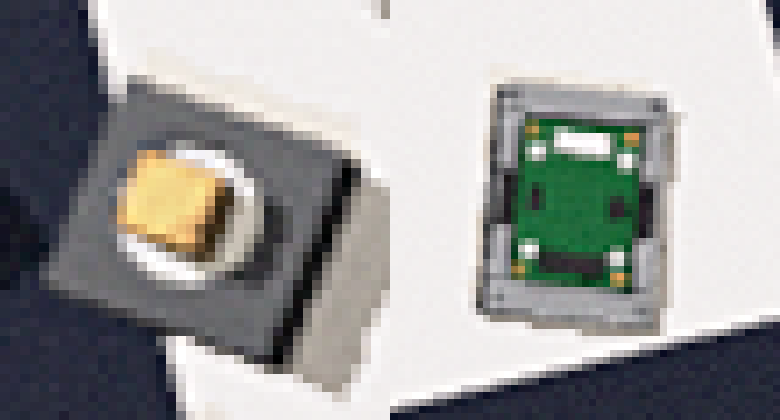

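View pics/crop_scene.png

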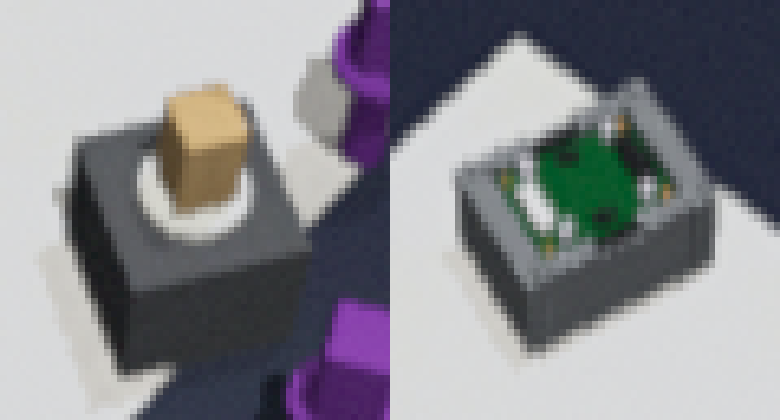

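The crops confirm it: the wooden handle is on its white collar in the dark stand (left), and the housing holds the green board with a bare middle (right). The measurements match the given sizes:

| Item | Position (mm) | Angle |
|---|---|---|
| Pusher | (516.5, 172), handle top z 115 | sides at -18.4° / 71.6° |
| Housing | (467, -149), rim z 39 | long axis about -4.5° |

I'll move above the pusher.

```bash
python3 -m crank '[[[5,3,3.75,0,0,0,2.7],[5,3,3.75,0,0,0,2.7],[5,3,3.75,0,0,0,2.7],[5,3,3.75,0,0,0,2.7],[5,3,3.75,0,0,0,2.7],[5,3,3.75,0,0,0,2.7],[5,3,3.75,0,0,0,2.7],[5,0.35,4.73,0,0,0,2.7],[5,0.35,4.73,0,0,0,2.7],[5,0.35,4.73,0,0,0,2.7],[5,0.35,4.73,0,0,0,2.7],[5,0.35,4.73,0,0,0,2.7],[5,0.35,4.73,0,0,0,2.7],[5,0.35,4.73,0,0,0,2.7],[5,0.35,4.73,0,0,0,2.7],[5,0.35,4.73,0,0,0,2.7],[5,0.35,4.73,0,0,0,2.7],[5,0,0,0,0,0,0],[5,0,0,0,0,0,0]]]' 60; cat >> h.py <<'E'
def st():
    from scipy.spatial.transform import Rotation as R
    o=manip.get_obs();r=R.from_quat(o["ee_rot"]).as_matrix()
    print("t",round(o["clock"],2),"tcp",(o["position"]*1000).round(1),"yaw_y",np.degrees(np.arctan2(r[1,1],r[0,1])).round(1),"zaxis",r[:,2].round(4),"F",o["ft_force"].round(2),"M",o["torque"].round(2),"w",round(o["grip_width"],3),"gf",round(o["grasp_force"],1),"q7",o["joint_pos"][6].round(2))
E
python3 -c "from h import*;st()"
```

```text
clock: 2.48
position: [0.5161, 0.1717, 0.2097]
ee_rot: [0.811, 0.585, -0.0, 0.0]
ft_force: [0.7, 0.0, 0.3]
grip_width: 0.582
grasp_force: 0.0
t 2.48 tcp [516.1 171.7 209.7] yaw_y -18.4 zaxis [-7.e-04 -6.e-04 -1.e+00] F [0.75 0.03 0.33] M [ 0.   -0.07  0.04] w 0.582 gf 0.0 q7 -0.84
```

```bash
python3 -m crank '[[[5,0,0,-3,0,0,0],[5,0,0,-3,0,0,0],[5,0,0,-3,0,0,0],[5,0,0,-2,0,0,0],[5,0,0,-1.5,0,0,0],[5,0,0,-1,0,0,0],[5,0,0,0,0,0,0],[2,0,0,0,0,0,0],[2,0,0,0,0,0,0],[2,0,0,0,0,0,0],[2,0,0,0,0,0,0]]]' 80;python3 - <<'E'
from h import*
st();p,d=eyes.camera("scene");cv2.imwrite("pics/grip.png",cv2.resize(p[200:310,270:410,::-1],(700,550)))
E
```

```text
clock: 3.85
position: [0.5167, 0.1727, 0.0759]
ee_rot: [0.811, 0.585, 0.001, 0.0]
ft_force: [-1.0, -0.4, 6.3]
grip_width: 0.261
grasp_force: 78.6
t 3.85 tcp [516.7 172.7  75.9] yaw_y -18.4 zaxis [ 1.3e-03  3.0e-04 -1.0e+00] F [-1.01 -0.38  6.27] M [0.02 0.29 0.03] w 0.261 gf 78.6 q7 -0.92
```

View pics/grip.png

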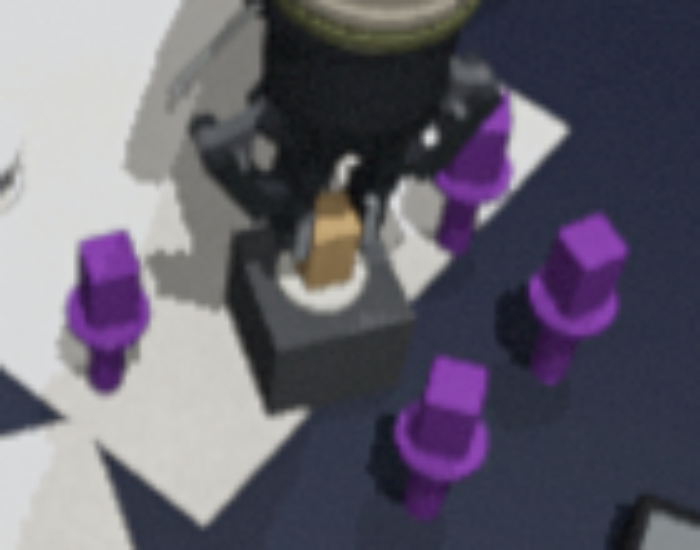

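The picture shows the fingers closed on the tan handle just over the white collar, with the purple ones clear. Now I'll lift and carry to the housing.

```bash
python3 -m crank '[[[2,0,0,0.5,0,0,0],[2,0,0,1,0,0,0],[2,0,0,2.5,0,0,0],[2,0,0,3,0,0,0],[2,0,0,3,0,0,0],[2,0,0,1,0,0,0],[2,-0.5,-3.22,0,0,0,0],[2,-0.5,-3.22,0,0,0,0],[2,-0.5,-3.22,0,0,0,0],[2,-0.5,-3.22,0,0,0,0],[2,-0.5,-3.22,0,0,0,0],[2,-0.5,-3.22,0,0,0,0],[2,-0.5,-3.22,0,0,0,0],[2,-0.5,-3.22,0,0,0,0],[2,-0.5,-3.22,0,0,0,0],[2,-0.5,-3.22,0,0,0,0],[2,0,0,0,0,0,0],[2,0,0,0,0,0,0],[2,0,0,0,0,0,0]]]' 80;python3 - <<'E'
from h import*
st();p,d=eyes.camera("scene");np.savez("scene1.npz",p=p,d=d);cv2.imwrite("pics/over.png",cv2.resize(p[60:220,200:360,::-1],(600,600)))
E
```

```text
clock: 6.28
position: [0.4663, -0.1486, 0.185]
ee_rot: [0.811, 0.586, 0.0, -0.0]
ft_force: [0.2, -0.5, -0.5]
grip_width: 0.259
grasp_force: 78.4
t 6.28 tcp [ 466.3 -148.6  185. ] yaw_y -18.3 zaxis [-1.e-04  3.e-04 -1.e+00] F [ 0.18 -0.45 -0.51] M [ 0.01 -0.01  0.01] w 0.259 gf 78.4 q7 -0.13
```

View pics/over.png

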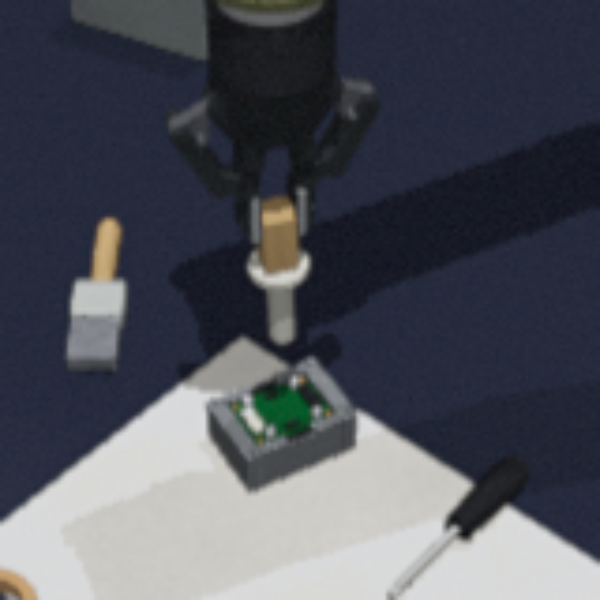

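The pusher hangs upright with its stem end at crop (283,338), just above the board in the housing (285,410). I'll go down to just above the board and check from close.

```bash
python3 -m crank '[[[2,0,0,-2.5,0,0,0],[2,0,0,-2.5,0,0,0],[2,0,0,-1.5,0,0,0],[2,0,0,-0.5,0,0,0],[2,0,0,0,0,0,0],[2,0,0,0,0,0,0]]]';python3 - <<'E'
from h import*
st()
f=np.load("scene1.npz");hsv=cv2.cvtColor(f["p"],cv2.COLOR_RGB2HSV)
g=np.zeros((420,560),np.uint8);g[150:190,250:300]=1
g=g&((hsv[...,0]>45)&(hsv[...,0]<90)&(hsv[...,1]>120));v,u=np.nonzero(g)
P=cloud("scene",f["d"])[v,u]
r=cv2.minAreaRect((P[:,:2]*1000).astype(np.float32));print("green rect",r,"z",np.median(P[:,2]))
p,d=eyes.camera("scene");np.savez("scene2.npz",p=p,d=d);cv2.imwrite("pics/close.png",cv2.resize(p[130:200,240:320,::-1],(800,600)[:1]+(600,)))
P=cloud("scene",d)
m=np.zeros((420,560),bool);m[100:200,240:320]=1
for z0,z1 in((.05,.07),(.07,.095)):
    q=m&(P[...,2]>z0)&(P[...,2]<z1)&(np.hypot(P[...,0]-.467,P[...,1]+.149)<.02)
    X=P[q][:,:2]*1000  # circle r=9 fit
    from scipy.optimize import least_squares
    s=least_squares(lambda c:np.hypot(*(X-c).T)-9,[470,-147],loss="soft_l1");print(len(X),s.x.round(1),s.cost)
E
```

```text
clock: 7.08
position: [0.4667, -0.1498, 0.1159]
ee_rot: [0.811, 0.585, 0.0, 0.001]
ft_force: [-0.2, 0.1, -0.8]
grip_width: 0.262
grasp_force: 78.5
t 7.08 tcp [ 466.7 -149.8  115.9] yaw_y -18.4 zaxis [ 1.3e-03 -5.0e-04 -1.0e+00] F [-0.22  0.06 -0.79] M [ 0.02  0.02 -0.05] w 0.262 gf 78.5 q7 -0.16
green rect ((674.9732666015625, 190.2173614501953), (853.5005493164062, 50.146305084228516), 57.16435241699219) z 0.03533464257950958
31 [ 464.5 -149.9] 15.865509059245344
39 [ 465.1 -149.3] 23.685007019376453
```

View pics/close.png

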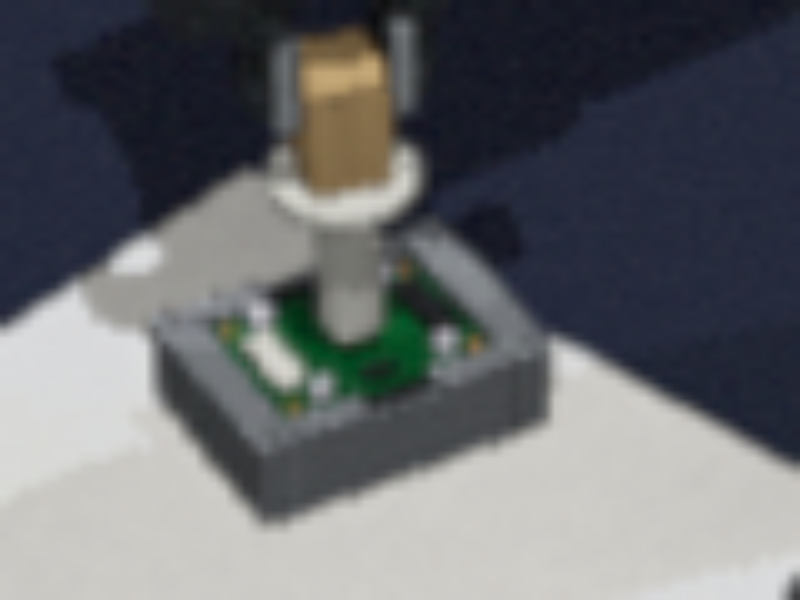

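The stem is centred over the bare middle of the board (crop (352,340)), clear of the parts. Now I'll press in small steps, reading the force.

```bash
S='python3 -c "from h import*;st()"'; python3 -m crank '[[[2,0,0,-0.5,0,0,0],[2,0,0,-0.3,0,0,0],[2,0,0,-0.1,0,0,0],[2,0,0,-0.1,0,0,0],[2,0,0,0,0,0,0]]]' >/dev/null; eval $S
python3 -m crank '[[[2,0,0,-0.1,0,0,0],[2,0,0,-0.1,0,0,0]]]' >/dev/null; eval $S
python3 -m crank '[[[2,0,0,-0.1,0,0,0],[2,0,0,-0.1,0,0,0]]]' >/dev/null; eval $S
```

```text
t 7.75 tcp [ 466.3 -149.6  105.2] yaw_y -18.4 zaxis [ 3.e-04 -0.e+00 -1.e+00] F [ 0.28 -0.42  0.29] M [ 0.01 -0.08  0.01] w 0.265 gf 78.7 q7 -0.17
t 8.0 tcp [ 466.3 -149.6  103.2] yaw_y -18.4 zaxis [ 3.e-04 -1.e-04 -1.e+00] F [-0.26 -0.72  0.94] M [-0.02  0.02  0.01] w 0.262 gf 78.6 q7 -0.17
t 8.25 tcp [ 466.6 -149.7  101.7] yaw_y -18.4 zaxis [ 9.e-04 -4.e-04 -1.e+00] F [-1.08  0.33  7.44] M [0.13 0.41 0.07] w 0.263 gf 79.7 q7 -0.17
```

```bash
S='python3 -c "from h import*;st()"'; for i in 1; do python3 -m crank '[[[2,0,0,-0.1,0,0,0]]]' >/dev/null; eval $S
python3 -m crank '[[[2,0,0,-0.1,0,0,0]]]' >/dev/null; eval $S
python3 -m crank '[[[2,0,0,-0.1,0,0,0]]]' >/dev/null; eval $S
python3 -m crank '[[[2,0,0,-0.1,0,0,0]]]' >/dev/null; eval $S; done
```

```text
t 8.38 tcp [ 466.8 -149.8  100.9] yaw_y -18.4 zaxis [ 1.3e-03 -6.0e-04 -1.0e+00] F [-1.86  0.31  9.51] M [0.13 0.43 0.08] w 0.261 gf 79.9 q7 -0.17
t 8.5 tcp [ 466.9 -149.8  100.1] yaw_y -18.4 zaxis [ 1.5e-03 -6.0e-04 -1.0e+00] F [-1.47  0.08 10.92] M [ 0.15  0.52 -0.02] w 0.261 gf 80.1 q7 -0.17
t 8.62 tcp [ 467.  -149.8   99.3] yaw_y -18.4 zaxis [ 1.8e-03 -8.0e-04 -1.0e+00] F [-1.83  0.25 11.95] M [0.16 0.59 0.01] w 0.26 gf 80.2 q7 -0.17
t 8.75 tcp [ 467.1 -149.9   98.2] yaw_y -18.4 zaxis [ 2.e-03 -9.e-04 -1.e+00] F [ 0.63 -0.81  1.44] M [-0.01  0.02  0.02] w 0.257 gf 78.9 q7 -0.17
```

```bash
S='python3 -c "from h import*;st()"'; for i in 1; do python3 -m crank '[[[2,0,0,-0.1,0,0,0]]]' >/dev/null; eval $S
python3 -m crank '[[[2,0,0,-0.1,0,0,0]]]' >/dev/null; eval $S
python3 -m crank '[[[2,0,0,-0.1,0,0,0]]]' >/dev/null; eval $S
python3 -m crank '[[[2,0,0,-0.05,0,0,0]]]' >/dev/null; eval $S;  done
```

```text
t 8.88 tcp [ 466.9 -149.8   96.7] yaw_y -18.4 zaxis [ 1.7e-03 -6.0e-04 -1.0e+00] F [-0.76  0.26  7.71] M [-0.06 -0.02  0.01] w 0.264 gf 79.7 q7 -0.17
t 9.0 tcp [ 466.  -149.6   94.9] yaw_y -18.4 zaxis [-2.e-04  1.e-04 -1.e+00] F [0.37 0.07 0.02] M [-0.04 -0.29 -0.02] w 0.254 gf 78.9 q7 -0.17
t 9.12 tcp [ 466.1 -149.6   94. ] yaw_y -18.4 zaxis [-1.e-04  0.e+00 -1.e+00] F [-1.59  0.66  9.17] M [ 0.13  0.42 -0.02] w 0.262 gf 79.9 q7 -0.17
t 9.25 tcp [ 466.3 -149.6   94. ] yaw_y -18.4 zaxis [ 1.e-04 -1.e-04 -1.e+00] F [-2.78  0.64 10.22] M [ 0.17  0.73 -0.01] w 0.263 gf 80.2 q7 -0.17
```

```bash
S='python3 -c "from h import*;st()"'; for i in 1; do python3 -m crank '[[[2,0,0,-0.05,0,0,0]]]' >/dev/null; eval $S
python3 -m crank '[[[2,0,0,-0.05,0,0,0]]]' >/dev/null; eval $S
python3 -m crank '[[[2,0,0,-0.05,0,0,0],[2,0,0,0,0,0,0]]]' >/dev/null; eval $S;  done
```

```text
t 9.38 tcp [ 466.4 -149.6   93.9] yaw_y -18.4 zaxis [ 3.e-04 -3.e-04 -1.e+00] F [-3.76  1.17 14.93] M [0.37 1.25 0.03] w 0.263 gf 80.9 q7 -0.17
t 9.5 tcp [ 466.6 -149.7   93.9] yaw_y -18.4 zaxis [ 6.e-04 -5.e-04 -1.e+00] F [-5.78  0.97 20.22] M [ 0.48  1.65 -0.  ] w 0.261 gf 81.7 q7 -0.17
t 9.75 tcp [ 466.7 -149.7   93.9] yaw_y -18.4 zaxis [ 1.e-03 -8.e-04 -1.e+00] F [-6.43  2.21 20.97] M [ 0.57  1.88 -0.07] w 0.26 gf 82.2 q7 -0.17
```

It is home: two force drops 8 mm of travel apart in total, then a hard stop at 21 N with no further motion. Lift off and carry back.

```bash
python3 -m crank '[[[2,0,0,0.2,0,0,0],[2,0,0,0.5,0,0,0],[2,0,0,2,0,0,0],[2,0,0,3,0,0,0],[2,0,0,3,0,0,0],[2,0,0,1,0,0,0],[2,0.5,3.22,0,0,0,0],[2,0.5,3.22,0,0,0,0],[2,0.5,3.22,0,0,0,0],[2,0.5,3.22,0,0,0,0],[2,0.5,3.22,0,0,0,0],[2,0.5,3.22,0,0,0,0],[2,0.5,3.22,0,0,0,0],[2,0.5,3.22,0,0,0,0],[2,0.5,3.22,0,0,0,0],[2,0.5,3.22,0,0,0,0],[2,0,0,0,0,0,0],[2,0,0,0,0,0,0],[2,0,0,0,0,0,0]]]' >/dev/null;python3 - <<'E'
from h import*
st();p,d=eyes.camera("scene");np.savez("scene3.npz",p=p,d=d);t,td=eyes.camera("top")
a=cv2.resize(p[180:300,290:390,::-1],(400,480));b=cv2.resize(t[230:290,305:360,::-1],(400,480),interpolation=cv2.INTER_NEAREST);cv2.imwrite("pics/back.png",np.hstack([a,b]))
for n,p,d,(x0,y0,x1,y1) in(("top",t,td,(305,230,360,290)),("scene",p,d,(245,145,305,200))):
    hsv=cv2.cvtColor(p,cv2.COLOR_RGB2HSV);P=cloud(n,d);m=np.zeros((420,560),bool);m[y0:y1,x0:x1]=1
    g=m&(hsv[...,0]>45)&(hsv[...,0]<90)&(hsv[...,1]>120);g&=np.hypot(P[...,0]-.467,P[...,1]+.149)<.012
    print(n,"board z",np.median(P[g][:,2]).round(4),g.sum())
E
```

```text
t 12.12 tcp [516.2 171.1 188.7] yaw_y -18.5 zaxis [-4.e-04 -7.e-04 -1.e+00] F [ 0.32 -0.5  -0.81] M [-0.01 -0.    0.01] w 0.261 gf 78.6 q7 -0.85
top board z 0.0225 57
scene board z 0.0234 44
```

View pics/back.png

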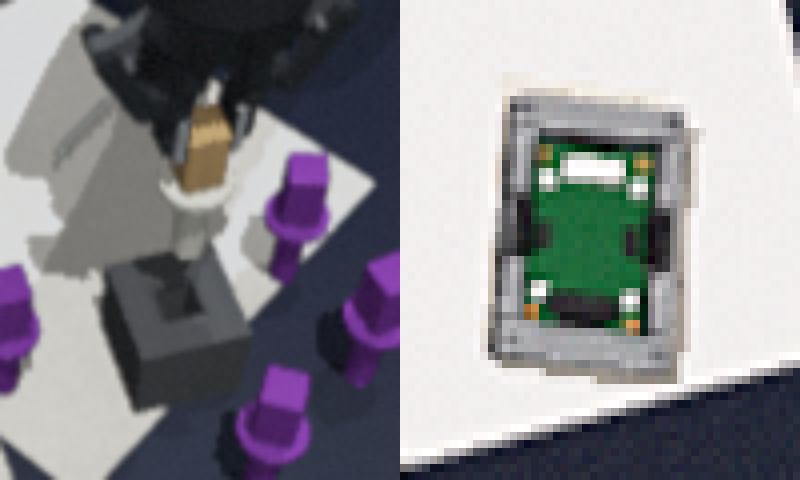

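The board is down at z ≈ 23 mm, matching the press depth, and the pusher is upright above the stand hole (crop (190,290)). I'll lower it with a small correction.

```bash
S='python3 -c "from h import*;st()"'; python3 -m crank '[[[2,0.05,0.13,-2,0,0,0],[2,0,0,-2,0,0,0],[2,0,0,-0.8,0,0,0],[2,0,0,0,0,0,0]]]' >/dev/null; eval $S
python3 -m crank '[[[2,0,0,-0.5,0,0,0],[2,0,0,-0.5,0,0,0],[2,0,0,-0.5,0,0,0]]]' >/dev/null; eval $S
```

```text
t 12.72 tcp [516.6 173.4 141.1] yaw_y -18.4 zaxis [-4.e-04 -2.e-04 -1.e+00] F [-0.46 -0.12  0.01] M [-0.03  0.03 -0.05] w 0.262 gf 78.6 q7 -0.88
t 13.1 tcp [516.8 173.6 126. ] yaw_y -18.4 zaxis [ 4.e-04 -0.e+00 -1.e+00] F [ 0.29 -0.41 -1.73] M [0.03 0.02 0.01] w 0.264 gf 78.6 q7 -0.89
```

```bash
S='python3 -c "from h import*;st()"'; python3 -m crank '[[[2,0,-0.08,-1,0,0,0],[2,0,0,-1,0,0,0],[2,0,0,-1,0,0,0],[2,0,0,-1,0,0,0],[2,0,0,-0.5,0,0,0],[2,0,0,-0.2,0,0,0],[2,0,0,-0.1,0,0,0],[2,0,0,-0.1,0,0,0],[2,0,0,0,0,0,0]]]' >/dev/null; eval $S
```

```text
t 14.22 tcp [516.8 172.9  77.3] yaw_y -18.4 zaxis [ 4.e-04  0.e+00 -1.e+00] F [-0.64 -1.05 -0.59] M [ 0.03  0.01 -0.05] w 0.262 gf 78.6 q7 -0.92
```

```bash
S='python3 -c "from h import*;st()"'; python3 -m crank '[[[2,0,0,-0.1,0,0,0],[2,0,0,-0.1,0,0,0],[2,0,0,0,0,0,0]]]' >/dev/null; eval $S
python3 -m crank '[[[2.6,0,0,0,0,0,0],[4,0,0,0,0,0,0],[5,0,0,0,0,0,0],[5,0,0,0,0,0,0],[5,0,0,0,0,0,0],[5,0,0,0,0,0,0]]]' >/dev/null; eval $S
python3 -m crank '[[[5,0,0,1,0,0,0],[5,0,0,2,0,0,0],[5,0,0,3,0,0,0],[5,0,0,4,0,0,0],[5,0,0,4,0,0,0],[5,0,0,4,0,0,0],[5,-4,-4,0,0,0,0],[5,-4,-4,0,0,0,0],[5,-4,-4,0,0,0,0],[5,0,0,0,0,0,0]]]' >/dev/null; eval $S
python3 - <<'E'
from h import*
p,d=eyes.camera("scene");t,td=eyes.camera("top");P=cloud("scene",d);T=cloud("top",td)
q=T[215:260,195:235];m=q[...,2]>.108;print("handle top z",np.median(q[m][:,2]).round(4),(q[m][:,:2].mean(0)*1000).round(1))
a=cv2.resize(p[130:310,230:410,::-1],(400,500));b=cv2.resize(t[180:300,160:360,::-1],(400,500));cv2.imwrite("pics/end.png",np.hstack([a,b]))
E
```

```text
t 14.6 tcp [516.9 173.   75.9] yaw_y -18.4 zaxis [ 6.e-04 -2.e-04 -1.e+00] F [-3.5  -1.13  7.59] M [-0.35  0.72 -0.  ] w 0.266 gf 79.7 q7 -0.92
t 15.35 tcp [516.7 172.9  75.1] yaw_y -18.4 zaxis [ 1.e-04 -0.e+00 -1.e+00] F [ 0.6  -0.52  0.04] M [-0.07  0.01 -0.01] w 0.584 gf 0.0 q7 -0.92
t 16.6 tcp [395.2  50.5 256.9] yaw_y -18.6 zaxis [ 0.0031 -0.0027 -1.    ] F [1.1  0.32 0.76] M [ 0.05 -0.05 -0.02] w 0.585 gf 0.0 q7 -0.44
handle top z 0.6352 [466.8 119.8]
```

View pics/end.png

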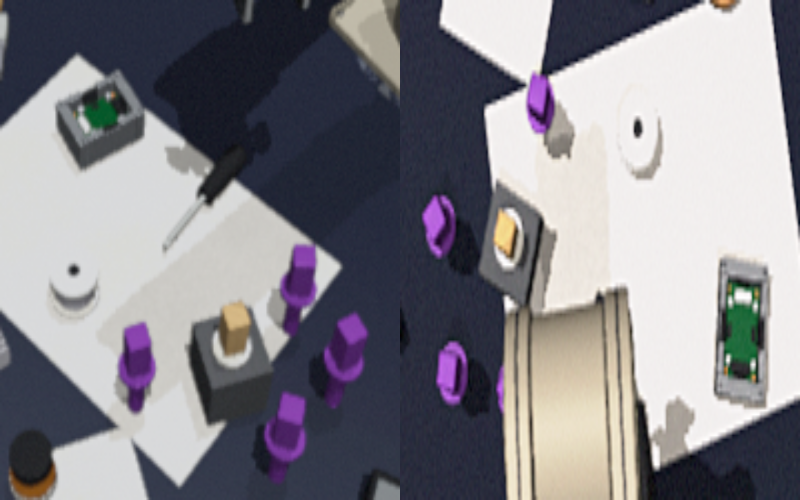

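The pusher stands upright with its collar on the stand (crop (235,345)). The board is deep in the housing and nothing else has moved. Handing in.

```bash
python3 -m crank '[[[5,0,0,0,0,0,0],[5,0,0,0,0,0,0]]]' >/dev/null; python3 -c "
from workcell import job
print(job.hand_in())"
```

```text
the job is handed in; nothing more can be done
None
```

The job is handed in: the board is home against a hard stop (top face about 23 mm up, about 21 N at most in my readings), both catches snapped in judging by the force drop though they can't be seen, and the pusher is back in its stand, upright and fully down, at about 17 s.

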